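Trial-fit a taper valve plug and drift it free

ROBOT

A 6-joint arm with a two-finger parallel gripper is mounted at the origin on the work surface. World frame = base frame: x ahead of the robot, y to its left, z up, the work surface at z = 0. Lengths are in mm, angles in rad, forces in N, time in s.
With the tool pointing down it reaches from about 275 to 750 mm from the base axis. Payload 10.2 kg.
Tool frame: the origin (TCP) lies midway between the tips of the shut fingers; the grasp point (between the pads) lies 19 mm behind it; z points along the fingers, y is the direction in which the jaws open and shut (so a half turn about z gives the same grasp; the last joint's range is limited). The gripper opens to 85 mm and grips with 20 to 120 N. Pads are 22 mm wide; open, the fingers measure 114 mm over their backs; the gripper's body (76 mm by 85 mm) begins 54 mm behind the grasp point. The pads swing forward as they close: fully open they stand 13 mm farther back than shut.
Start: joints at [-1.527, 0.313, 1.498, -0, 1.331, -0.223], TCP at [138.401, -506.435, 231.294] pointing down, gripper open.
Joint ranges: [-2.94, 2.94], [-0.97, 2.17], [0.19, 2.56], [-1.23, 4.37], [0.02, 3.11], [-2.88, 2.88]. Speed limits (rad/s): [2.39, 2.39, 3.01, 3.14, 3.14, 3.14].

INTERFACE

Orientations are given as a unit quaternion [w, x, y, z].
In Python, from rig import sense, capture, finish_job, search_frame, trace gives the robot as it stands.
- The arm moves only by the tool arm_command, never from a script. Its argument "steps" is one flat list of numbers, 5 for each row, row after row: the shift along the world's x, y, z in units of 50 mm (1.0 is 50 mm), then the turn about the world's z in units of 5 degrees (1.0 is 5 degrees), then the opening in per cent of the stroke, from 0 (shut) to 100 (fully open). In form: [dx, dy, dz, twist, fingers, dx, dy, dz, twist, fingers, ...]. A call has 1 to 5 rows; each row shifts and turns the commanded pose from where the row before left it; what a row does not reach is not made up. A row lasts 1/8 s, in which the tool goes at most 62.5 mm and 10.7 degrees, less where a joint would pass 70% of its speed; a pose out of reach is approached as far as the arm can. A call is refused whole if a number of a shift passes 1 or a number of a turn 1, either way. A call with a gripper value outside its range is refused whole. The fingers move at their own pace and stop on an object; "grip_force" is the grip in N (left out, the last holds). Time passes only in rows, so rows that do not move let the fingers close. It gives the time, the measured TCP pose, the force and the opening at its end, in the units of the state.
- sense(): the state, without advancing time (a new reading comes with each control period).
- capture(name): name is "side" or "top"; returns a dict with "frame" (480x640x3 uint8, blue, green, red), "fov_y" (degrees; the focal length in pixels is half the picture's height over the tangent of half this angle, whatever the lens; pixels are square), "cx", "cy" (the principal point, pixels), "extrinsics" (4x4, takes a point from world to camera coordinates). Camera axes: x right, y down, z forward; pixel columns grow to the right and rows downward; lengths in mm; the calibration is good to about 2 mm. A picture is of the moment at which its call begins. There is no depth.
- finish_job(): hands the job in, once; it reports no verdict.
Trained networks look in a picture, given as the dict that the camera call returned (one of the last four; its "shot" number tells which), for a name from the list of things; names that differ only in an ending like _2 or _b are one class to them, and where a whole thing is asked for, a point or a joint stands for the part that bears it (a point fixed in the world has none). Each returns a list of dicts, best first, with "score" (0 to 1); they miss things now and then, are a little off and sometimes report something else, mostly with a low value. They report only what shows in the picture. A call takes as long as a camera call. They do not tell look-alikes from the thing itself.
- search_frame(picture, target): "point" ([x, y, z] in mm, in world coordinates, good to about 4 mm: the middle of the surface that is visible of it).
- trace(picture, target): "mask" (480x640 bool, what is visible of it).
The state is a dict: "time_s": time; "joints": joint angles; "dq": joint speeds; "tau": joint torques, N m; "eef_pos": TCP position; "ee_rot": TCP orientation; "force": force on the tool from outside, world axes, zero at the start; "wrist_torque": the same for the moment, N m; "grip_width": opening from 0.0 (shut) to 1.0 (fully open).
Only numpy, scipy, OpenCV 4.12 (cv2) and the standard library are available. Lean on these libraries where they do the work, as an engineer would, in place of code of your own. Each camera call takes 0.05 s, during which the arm holds its last target. There are 200 camera calls.

TASK

Trial-fit the black-knobbed brass taper plug in the valve body: take it from its stand and press it fully home with a twisting push, so that its tang finds the hidden key slot and the flange sits flush on the brass rim. Then lay the orange-gripped drift in the guide and drive it through the slot under the plug until the plug pops up free, and leave plug and drift like that, untouched. Do not pull the plug out by hand or touch it once the drift is under way; press gently (about 15 N is plenty on the plug; never force it, nor ram the drift), and leave the other things alone.

Things in the scene. Friction and masses are not known exactly. Their poses are not given: they have to be found in the camera images.
- plug: Taper valve plug, 0.35 kg, upright in one of two grey tube stands, flange 80 mm above the bench. Origin: centre of the flange's underside; z up. Brass flange 44 mm across, z 0 to 6 mm. Black bar knob with a white stripe on top, 42 mm long along the plug's x, 14 mm wide along y, z 6 to 42: grip across its width, finger tips just above the flange.
- plug_tang (a point): Lowest point of the plug, 72 mm under its origin: a small round nub below the flat steel tang, which is 17 mm wide along the plug's x, 4 mm thick along y, square-ended at z -70. Above it, the taper: 18 mm diameter at z -43, 24 mm at z -11.5; then an 18 mm retaining groove from z -9 up to the flange. The stand's bore is 30 mm wide.
- valve: Valve body bolted to the bench: aluminium block 64 x 64 mm, 100 mm high, on a 100 x 100 x 18 mm dark plate. Origin: on the bench under the bore's centre; z up. The upright tapered bore is 29 mm wide at the brass rim and takes the plug about 1.5 mm loose. Two sprung keepers in it drag on the taper with about 5 N going down and snap into the groove at home; a straight pull out would then take 15 to 20 N.
- valve_rim (a point): Centre of the brass rim on the valve's top, 100 mm above the bench; axes as the valve's. With the plug home its origin is here, flange on the rim.
- valve_key (a point): Centre of the hidden key plate in the bore, 56 mm below the rim (axes the valve's, not the plate's). The long side of its 21 x 6.6 mm slot lies within 0.75 rad either way of the valve's x. With the tang (plug x) out of line the plug stops 14 mm above home; turned slowly while pressed with 10 to 15 N it drops through when within 0.15 rad. Half a turn makes no difference.
- valve_guide (a point): Outer end of the drift's guide, on its floor, 150 mm from the bore's axis on the valve's -x side, 18 mm above the bench. From here the floor runs along +x right through the block, under the bore, between rails 20 mm apart, 5 mm thick, 8 mm high. From 33 to 81 mm off the axis, before the block, lips on the rails flare to 36 mm apart at 36 mm above the bench. The block's slot is 32 mm high, 24 mm wide.
- drift: Drift (wedge), 0.28 kg, loose on the bench on its flat underside. Origin: on the underside, below the middle of the upright orange grip (26 mm long in x, 16 wide in y, 56 high); the blade runs along +x. Polished steel blade 14 mm wide, 18.5 mm high out to x = 96 mm, then sloping down to 7 mm at the tip, x = 155 mm; the last 12 mm narrow to 8 mm wide.
- drift_tip (a point): Lower edge of the drift's tip, 155 mm from its origin along +x. Driven along the valve's +x on the guide's floor it touches the seated plug's nub when 15 mm past the bore's axis; it has raised the plug 8.5 mm, onto the blade's flat top, when 59 mm past it (the grip stays outside the block). The push takes 10 to 20 N.
- spare: Bystander: another plug with a steel flange and a red knob, in the other tube stand; same outer shape. Leave alone.
- jar: Bystander: grease jar, 56 mm across, 60 mm high.
- screwdriver: Bystander: screwdriver lying on the bench.
- wrench: Bystander: wrench lying on the bench.
- flowtube: Bystander: upright clear flow-meter block, 30 x 36 x 135 mm.
- ferrule: Bystander: brass ring, 32 mm across, 12 mm high.
- fitting: Bystander: brass fitting, 28 mm across, 32 mm high.
There are look-alikes about, which are no part of the job. Leave any green or pink look-alike of the drift alone.

How it is judged:
By the outcome, as a careful person would: the job done as asked, in the order asked, and still so for the second after the job is handed in, with the robot touching nothing.
It also fails if it takes over 72 s, if anything falls off the work surface, if the arm or the gripper's body presses on something with over 40 N, if the wrist force passes 120 N, or if a joint passes its speed limit or range.

## Working session

There is one attempt and no reset: what is moved stays moved. The work goes in short steps, Python scripts to look and compute and a tool call to move; the robot and the scene stay as the last step left them, time stands still between calls to the robot, and variables do not carry over. Pictures are saved under pics/ and viewed, on a budget of 10 in all, crops included, one or two more only if the job needs it, and the job is handed in when it is done.

Besides the shell and the picture viewer there is one more tool, called after "Emit:" as name(argument=value, ...) on one line, values as JSON. arm_command: Moves the arm, as the interface text tells. Its arguments: {"type":"object","properties":{"steps":{"type":"array"},"grip_force":{"type":"number"}},"required":["steps"]}

```bash
ls; mkdir -p pics
cat > h.py <<'E'
import numpy as np, cv2
from rig import sense, capture, finish_job, search_frame, trace
def K(c):
    f=c["frame"].shape[0]/2/np.tan(np.radians(c["fov_y"])/2); return f
def proj(c,p):
    E=np.array(c["extrinsics"]); q=E[:3,:3]@np.array(p,float)+E[:3,3]; f=K(c)
    return np.array([c["cx"]+f*q[0]/q[2], c["cy"]+f*q[1]/q[2]])
def atz(c,u,v,z):
    E=np.array(c["extrinsics"]); R=E[:3,:3]; o=-R.T@E[:3,3]; f=K(c)
    d=R.T@np.array([(u-c["cx"])/f,(v-c["cy"])/f,1]); return o+d*(z-o[2])/d[2]
E
python3 - <<'E'
from h import *
s=sense(); print(s)
for n in("top","side"):
    c=capture(n); cv2.imwrite(f"pics/{n}0.png",c["frame"]); print(n,c["fov_y"],c["cx"],c["cy"],np.round(c["extrinsics"],3).tolist())
    for t in ["plug","valve","valve_rim","valve_guide","drift","drift_tip","spare"]:
        print(t,[(np.round(d["point"]).tolist(),round(d["score"],2)) for d in search_frame(c,t)[:4]])
E
```

```text
pics
{'time_s': 0.0, 'joints': array([-1.52743875e+00,  3.13432067e-01,  1.49850208e+00,  3.13095408e-06,
        1.33104070e+00, -2.23439212e-01]), 'dq': array([ 0.00148457,  0.00086966, -0.00020163, -0.0010023 , -0.00057945,
       -0.00019004]), 'tau': array([ 1.71507641e-04, -4.12271833e+01, -2.59743458e+01, -1.21250423e-04,
        4.12200388e-03,  7.57516290e-06]), 'eef_pos': array([ 138.36872315, -506.13489992,  230.71980675]), 'ee_rot': array([-6.88157675e-04,  9.91115434e-01,  1.33002705e-01,  6.36568989e-05]), 'force': array([-0.58535908,  0.56582427,  1.15384819]), 'wrist_torque': array([ 0.00058261, -0.00784333,  0.01004702]), 'grip_width': 0.9973116601230632}
top 45.90106959078463 317.79568494918584 248.01629036467475 [[0.01, -1.0, 0.016, -59.979], [-0.99, -0.012, -0.14, 527.483], [0.141, -0.015, -0.99, 1465.767], [0.0, 0.0, 0.0, 1.0]]
plug [([474.0, -167.0, 98.0], 0.49), ([603.0, -172.0, 106.0], 0.46)]
valve [([589.0, 173.0, 26.0], 0.93), ([474.0, -166.0, 95.0], 0.16)]
valve_rim [([593.0, 174.0, 24.0], 0.77)]
valve_guide [([585.0, 172.0, 27.0], 0.62)]
drift [([317.0, -2
[... 229 characters left out ...]
 -169.0, 101.0], 0.7)]
side 47.63484541890739 313.94989951461935 236.59151399518385 [[-0.855, -0.519, -0.018, 439.842], [-0.357, 0.613, -0.705, 256.751], [0.377, -0.596, -0.709, 949.464], [0.0, 0.0, 0.0, 1.0]]
plug [([474.0, -158.0, 102.0], 0.56)]
valve [([582.0, 208.0, 31.0], 0.88)]
valve_rim [([581.0, 203.0, 30.0], 0.63)]
valve_guide [([581.0, 204.0, 30.0], 0.82), ([474.0, -158.0, 102.0], 0.56)]
drift [([419.0, -20.0, 18.0], 0.83), ([545.0, -303.0, 17.0], 0.82), ([244.0, -527.0, 14.0], 0.72), ([390.0, -279.0, 9.0], 0.65)]
drift_tip [([542.0, -299.0, 18.0], 0.97), ([418.0, -20.0, 25.0], 0.93), ([384.0, -280.0, 7.0], 0.59), ([246.0, -531.0, 10.0], 0.58)]
spare [([609.0, -164.0, 98.0], 0.96)]
```

View pics/top0.png

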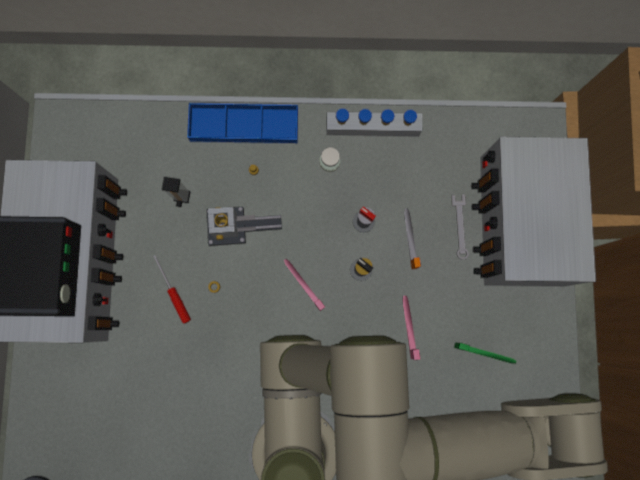

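View pics/side0.png

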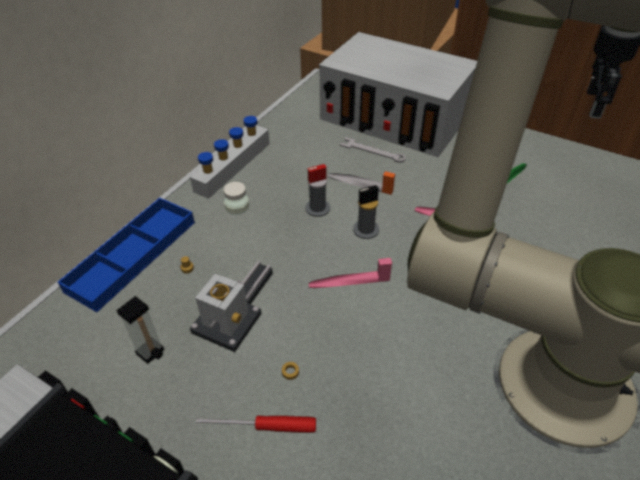

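The top view shows the valve at (222,220) with its guide running right (world -y) to (281,223). The black-knobbed plug is at (363,267), the red spare at (365,217), and the orange drift has its grip at (416,263) and tip at (407,210). Next I'll enlarge crops for accuracy.

Run:
```python
import cv2
a=cv2.imread("pics/top0.png")[185:285,195:435]; cv2.imwrite("pics/tc.png",cv2.resize(a,None,fx=3.33,fy=3.33,interpolation=cv2.INTER_CUBIC))
a=cv2.imread("pics/side0.png")[160:360,180:410]; cv2.imwrite("pics/sc.png",cv2.resize(a,None,fx=3,fy=3,interpolation=cv2.INTER_CUBIC))
```

```text
(no output)
```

View pics/tc.png

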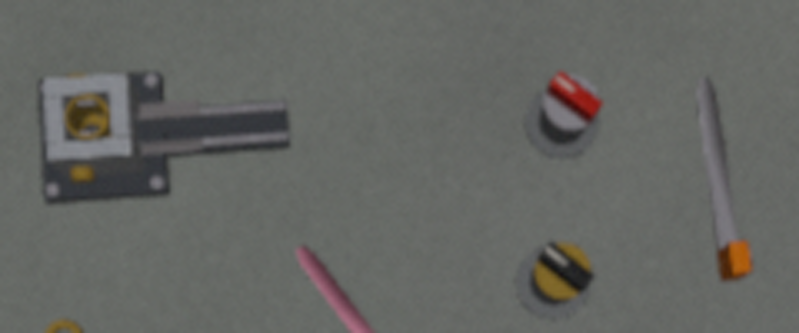

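View pics/sc.png

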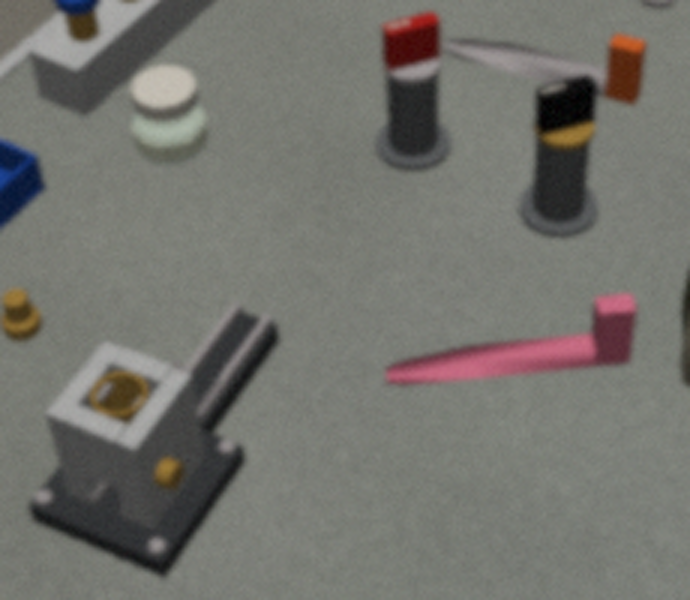

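The crops show the rim at top (221.4,220.1) and side (220,291). The knob's long axis runs from top-crop (545,252) to (586,282). The drift runs from its tip at top-crop (706,80) to the orange grip at (736,260).

```bash
cat >> h.py <<'E'
def tri(c1,p1,c2,p2):
    from scipy.optimize import least_squares
    r=least_squares(lambda x:np.r_[proj(c1,x)-p1,proj(c2,x)-p2],[500,0,50]); return r.x, np.abs(r.fun).max()
E
python3 - <<'E'
from h import *
np.set_printoptions(precision=1,suppress=True)
t=capture("top"); s=capture("side")
T=lambda x,y:np.array([x/3.33+195-.35,y/3.33+185-.35]); S=lambda x,y:np.array([x/3+180-.33,y/3+160-.33])
print("cam", -np.array(t["extrinsics"])[:3,:3].T@np.array(t["extrinsics"])[:3,3])
print("rim tri",tri(t,T(88,117),s,S(120,393)), "top@100",atz(t,*T(88,117),100),"side@100",atz(s,*S(120,393),100))
print("block corners",[atz(t,*T(*p),100)[:2] for p in[(42,79),(129,73),(134,156),(47,161)]])
print("block corners side",[atz(s,*S(*p),100)[:2] for p in[(108,343),(190,374),(132,448),(50,409)]])
print("guide end rails top",[atz(t,*T(*p),26)[:2] for p in[(288,101),(288,146)]])
print("guide end rails side",[atz(s,*S(*p),26)[:2] for p in[(239,311),(275,325)]])
print("knob ends top",[atz(t,*T(*p),122)[:2] for p in[(545,252),(586,282)]], "flange", atz(t,*T(562,271),86)[:2])
print("knob ends side",[atz(s,*S(*p),122)[:2] for p in[(538,90),(592,80)]])
print("drift tip",atz(t,*T(706,80),7)[:2],atz(s,*S(450,44),7)[:2])
for nm,c in(("top",t),("side",s)):
    hsv=cv2.cvtColor(c["frame"],cv2.COLOR_BGR2HSV)
    m=cv2.inRange(hsv,(5,170,100),(17,255,255)); n,l,st,ce=cv2.connectedComponentsWithStats(m)
    print(nm,[(st[i],ce[i]) for i in range(1,n) if st[i][4]>25])
    for tg in("drift","plug"):
        for d in trace(c,tg)[:4]:
            y,x=np.nonzero(d["mask"]); print(tg,round(d["score"],2),x.min(),x.max(),y.min(),y.max(),len(x))
E
```

```text
cam [ 316.8  -31.8 1526.1]
rim tri (array([592.2, 196.6,  95.3]), np.float64(0.8991960458268409)) top@100 [589.  194.5 100. ] side@100 [590.6 199.8 100. ]
block corners [array([618.2, 230.8]), array([623.8, 164.2]), array([559.1, 158.4]), array([554.4, 224.6])]
block corners side [array([621.8, 172. ]), array([563. , 166.4]), array([558.7, 228.9]), array([619.1, 230.7])]
guide end rails top [array([618.4,  45.4]), array([581.5,  44.7])]
guide end rails side [array([611.5,  57.8]), array([582.7,  55.9])]
knob ends top [array([ 486.4, -154.3]), array([ 464.1, -185. ])] flange [ 476.2 -170.5]
knob ends side [array([ 493.6, -151.4]), array([ 465.9, -180. ])]
drift tip [ 644.4 -297. ] [ 644.4 -289.6]
top [(array([414, 258,   6,  10,  53], dtype=int32), array([416.5, 262.3]))]
drift 0.72 402 419 296 359 440
drift 0.63 404 419 209 268 407
drift 0.6 454 515 343 363 343
drift 0.54 284 323 260 309 337
plug 0.63 451 467 195 258 478
plug 0.46 355 372 258 274 252
side [(array([384, 172,  10,   7,  47], dtype=int32), array([388.6, 175. ]))]
drift 0.95 329 393 172 193 618
drift 0.85 308 390 259 287 977
drift 0.49 508 525 163 180 131
drift 0.46 415 432 207 214 113
plug 0.68 357 378 185 209 428
```

Emit:
arm_command(steps=[0.85,0.85,-0.1,0.9,100,0.85,0.85,-0.1,0.9,100,0.85,0.85,-0.1,0.9,100,0.85,0.85,-0.1,0.9,100])

```text
time_s: 1.6
eef_pos: [309.5, -335.0, 211.3]
ee_rot: [0.0, 0.958, 0.287, 0.0]
force: [0.7, -0.5, 0.1]
grip_width: 1.003
```

Emit:
arm_command(steps=[0.85,0.85,-0.2,0.9,100,0.85,0.85,-0.2,0.9,100,0.85,0.85,-0.2,0.9,100,0.85,0.85,-0.2,0.9,100,0,0,0,0,100])

```text
time_s: 2.22
eef_pos: [479.8, -163.5, 170.4]
ee_rot: [-0.001, 0.9, 0.435, -0.0]
force: [0.1, 0.4, -0.5]
grip_width: 1.002
```

Run:
```python
from h import *
np.set_printoptions(precision=1,suppress=True)
s=capture("side"); t=capture("top")
print(sense()["eef_pos"], "tcp px", proj(s,sense()["eef_pos"]))
a=s["frame"][110:260,300:500]; b=t["frame"][185:285,330:450]
cv2.imwrite("pics/p1.png",np.hstack([cv2.resize(a,(600,450),interpolation=cv2.INTER_CUBIC)]))
for n,c in(("s",s),("t",t)):
  for g in("plug","drift"):
    for d in search_frame(c,g)[:3]: print(n,g,d["point"],d["score"])
  hsv=cv2.cvtColor(c["frame"],cv2.COLOR_BGR2HSV)
  m=cv2.inRange(hsv,(18,120,60),(28,255,255)); k,l,st,ce=cv2.connectedComponentsWithStats(m)
  print(n,[(st[i],ce[i]) for i in range(1,k) if st[i][4]>20])
# drift grip triangulation: model fit
print("grip side pts", atz(s,388.6,175,40), atz(t,416.5,262.3,48))
```

```text
[ 478.4 -166.3  171.2] tcp px [370.  169.5]
s plug [544.6, -303.3, 16.6] 0.75
s plug [475.5, -157.4, 101.8] 0.73
s drift [541.8, -300.9, 20.3] 0.8
s drift [416.5, -21.6, 15.0] 0.64
s drift [240.3, -545.8, 10.6] 0.53
s [(array([249, 128,   6,   7,  38], dtype=int32), array([251.4, 130.8])), (array([234, 140,   7,   7,  39], dtype=int32), array([237.3, 142.8])), (array([220, 152,   7,   7,  38], dtype=int32), array([222.9, 155.4])), (array([204, 165,   7,   8,  42], dtype=int32), array([207.1, 168.4])), (array([360, 200,  18,  10, 113], dtype=int32), array([369., 205.])), (array([181, 257,  12,  16, 137], dtype=int32), array([186.1, 264.8])), (array([211, 284,  18,  15, 148], dtype=int32), array([220.4, 291.1])), (array([232, 313,   9,   9,  63], dtype=int32), array([235.7, 317.1])), (array([282, 362,  16,  17, 158], dtype=int32), array([289.7, 370.1]))]
t drift [578.4, -303.1, 16.7] 0.81
t drift [260.1, -490.2, 14.1] 0.69
t drift [452.1, -3.1, 17.5] 0.49
t [(array([249, 165,   9,  10,  69], dtype=int32), array([253.1, 169.3])), (array([215, 214,  13,  12,  91], dtype=int32), array([221. , 219.8])), (array([216, 235,   7,   4,  24], dtype=int32), array([219.2, 236.5])), (array([209, 282,  11,  10,  53], dtype=int32), array([213.7, 286.4]))]
grip side pts [ 500.4 -322.1   40. ] [ 491.9 -314.1   48. ]
```

View pics/p1.png

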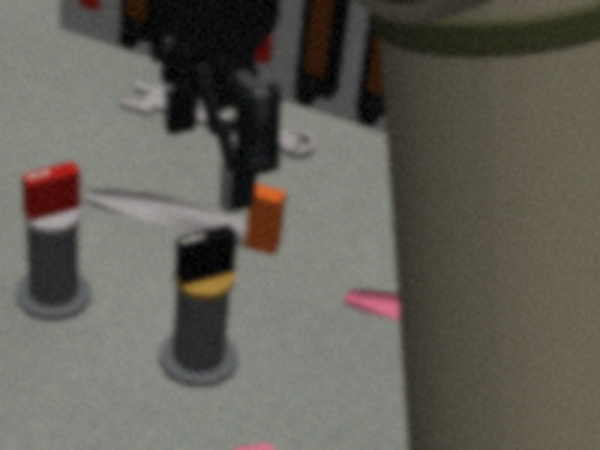

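The side view shows the gripper tips straddling column ~369.5, with the plug flange centred at column 369. The orange grip is at side px (388,183). I'll work out the plug's lateral offset.

Run:
```python
from h import *
np.set_printoptions(precision=1,suppress=True)
s=capture("side")
for p in [(477.5,-168,80),(477.5,-168,86),(479.7,-165.7,83),(475.5,-170,83)]: print(p,proj(s,p))
f=np.array([478.4,-166.3])
jaw=np.array([np.cos(np.radians(141.6)),np.sin(np.radians(141.6))])
for sg in(-1,1):
    for z in (178,184): print(proj(s,np.r_[f+sg*jaw*46,z]))
```

```text
(477.5, -168, 80) [368.4 202.7]
(477.5, -168, 86) [368.6 200.6]
(479.7, -165.7, 83) [367.1 201.9]
(475.5, -170, 83) [369.8 201.4]
[361.  154.2]
[361.2 151.8]
[379.9 180.2]
[380.1 177.9]
```

Emit:
arm_command(steps=[-0.02,-0.04,-0.6,0,100,0,0,-0.6,0,100,0,0,-0.44,0,100,0,0,0,0,50,0,0,0,0,0], grip_force=60)

```text
time_s: 3.2
eef_pos: [477.7, -169.1, 90.4]
ee_rot: [0.001, 0.902, 0.432, 0.0]
force: [-0.7, -0.4, 0.0]
grip_width: 0.6
```

Emit:
arm_command(steps=[0,0,0,0,0,0,0,0,0,0,0,0,0,0,0,0,0,0,0,0])

```text
time_s: 3.7
eef_pos: [477.7, -168.7, 90.1]
ee_rot: [0.001, 0.902, 0.433, 0.0]
force: [-1.5, -0.1, 6.9]
grip_width: 0.153
```

Emit:
arm_command(steps=[0,0,0.4,0,0,0,0,0.6,0,0,0,0,0.6,0,0,0,0,0.6,0,0,0,0,0.2,0,0])

```text
time_s: 4.32
eef_pos: [477.6, -168.5, 210.3]
ee_rot: [0.001, 0.901, 0.433, 0.0]
force: [0.1, 0.6, -4.3]
grip_width: 0.157
```

Emit:
arm_command(steps=[0.22,0.7,0,0,0,0.22,0.7,0,0,0,0.22,0.7,0,0,0,0.22,0.7,0,0,0,0.22,0.7,0,0,0])

```text
time_s: 4.95
eef_pos: [532.2, 7.9, 207.9]
ee_rot: [-0.001, 0.902, 0.433, -0.001]
force: [0.0, 0.1, -4.1]
grip_width: 0.156
```

Emit:
arm_command(steps=[0.22,0.7,0,0,0,0.22,0.7,0,0,0,0.22,0.7,0,0,0,0.22,0.7,0,0,0,0.22,0.7,0,0,0])

```text
time_s: 5.58
eef_pos: [587.2, 182.7, 207.6]
ee_rot: [-0.0, 0.902, 0.433, -0.001]
force: [0.9, 0.5, -3.0]
grip_width: 0.149
```

Run:
```python
from h import *
np.set_printoptions(precision=1,suppress=True)
s=capture("side"); t=capture("top"); q=sense(); print(q["eef_pos"],q["force"],q["grip_width"])
a=s["frame"][170:350,140:380]
cv2.imwrite("pics/p2.png",cv2.resize(a,None,fx=3.3,fy=3.3,interpolation=cv2.INTER_CUBIC))
p=q["eef_pos"]-[0,0,10]
for n,c in(("s",s),("t",t)): print(n,"org",proj(c,p),"tang",proj(c,p-[0,0,72]),"rim",proj(c,[590,197,100]))
for d in search_frame(s,"plug_tang")[:2]: print(d["point"],d["score"])
```

```text
[587.1 184.6 207.2] [-0.1 -0.8 -4.8] 0.1532999872141683
s org [218.8 249. ] tang [224.5 276.8] rim [220.9 289.8]
t org [219.  212.9] tang [223.5 218.7] rim [220.1 219.4]
[582.1, 190.1, 204.5] 0.86
```

View pics/p2.png

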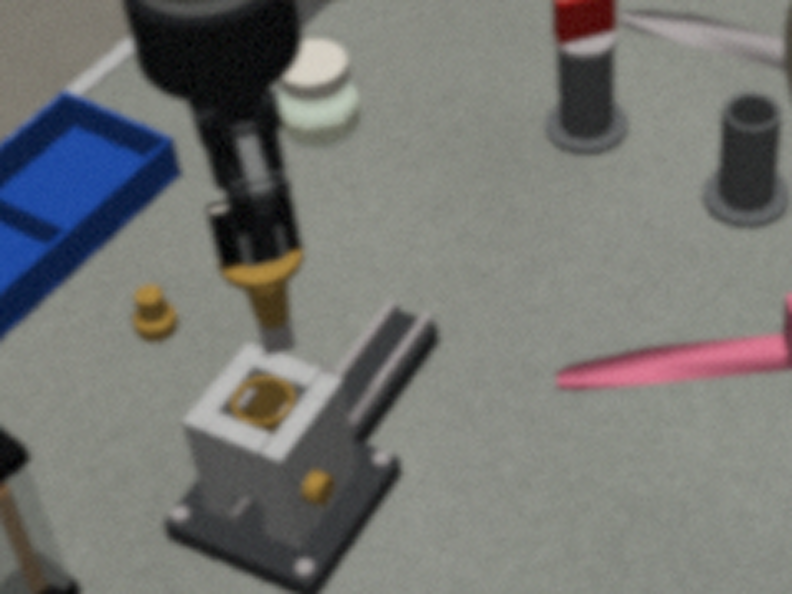

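The plug hangs straight in the hand, with its flange at (219,250) as predicted and its tang at about (223,275). The rim is at side px (220,291). I'll move over it and lower in.

Emit:
arm_command(steps=[0.06,0.27,0,0,0,0,0,-0.3,0,0,0,0,-0.3,0,0,0,0,-0.2,0,0,0,0,0,0,0])

```text
time_s: 6.35
eef_pos: [590.0, 194.7, 168.2]
ee_rot: [-0.0, 0.902, 0.433, -0.001]
force: [-0.6, 1.1, -3.6]
grip_width: 0.152
```

Run:
```python
from h import *
np.set_printoptions(precision=1,suppress=True)
s=capture("side"); t=capture("top"); q=sense(); print(q["eef_pos"],q["force"],q["wrist_torque"])
a=s["frame"][220:340,170:290]; b=t["frame"][170:270,170:290]
cv2.imwrite("pics/p3.png",cv2.resize(a,None,fx=4.5,fy=4.5,interpolation=cv2.INTER_CUBIC))
```

```text
[590.6 194.9 169.6] [ 0.5 -0.3 -2.6] [ 0.  0. -0.]
```

View pics/p3.png

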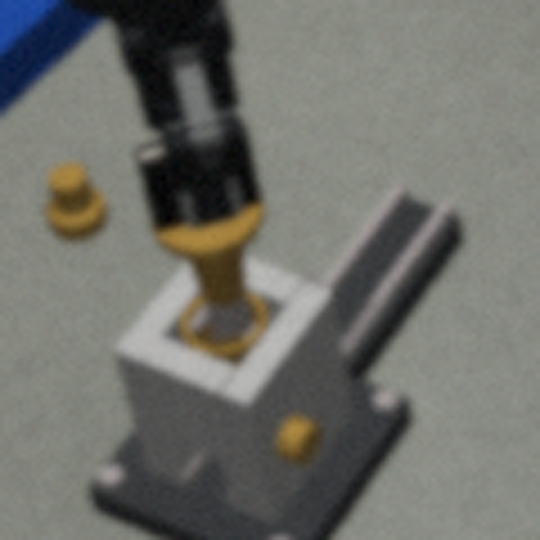

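The tang is inside the ring but about 2 mm towards image right, so +y 3 mm and +x 1 mm. Continuing down with force checks.

Emit:
arm_command(steps=[0.03,0.06,0,0,0,0,0,-0.15,0,0,0,0,-0.15,0,0,0,0,-0.15,0,0,0,0,0,0,0])

```text
time_s: 7.08
eef_pos: [591.4, 198.0, 145.8]
ee_rot: [-0.0, 0.902, 0.433, -0.001]
force: [-1.2, -0.4, -2.5]
grip_width: 0.155
```

Emit:
arm_command(steps=[0,0,-0.12,0,0,0,0,-0.12,0,0,0,0,0,0,0])

```text
time_s: 7.45
eef_pos: [590.9, 198.1, 134.1]
ee_rot: [-0.001, 0.901, 0.433, -0.001]
force: [-4.8, 0.2, -5.1]
grip_width: 0.155
```

Emit:
arm_command(steps=[-0.02,0,-0.12,0,0,0,0,-0.08,0,0,0,0,0,0,0])

```text
time_s: 7.82
eef_pos: [590.8, 198.1, 124.8]
ee_rot: [-0.0, 0.901, 0.433, -0.0]
force: [-2.7, 0.3, -5.7]
grip_width: 0.154
```

Emit:
arm_command(steps=[0,0,-0.06,0,0,0,0,0,0,0])

```text
time_s: 8.07
eef_pos: [591.2, 198.2, 123.4]
ee_rot: [0.0, 0.901, 0.433, 0.001]
force: [-6.4, -1.1, 7.8]
grip_width: 0.152
```

Emit:
arm_command(steps=[0,0,-0.04,0,0,0,0,0,0,0])

```text
time_s: 8.32
eef_pos: [591.4, 198.3, 123.0]
ee_rot: [0.0, 0.901, 0.433, 0.001]
force: [-10.0, -0.7, 18.4]
grip_width: 0.154
```

Emit:
arm_command(steps=[-0.04,0,0.02,0,0,0,0,0,0.5,0,0,0,0,0.5,0,0,0,0,0.5,0,0,0,0,0.5,0])

```text
time_s: 8.95
eef_pos: [590.6, 197.9, 123.0]
ee_rot: [0.001, 0.86, 0.51, 0.003]
force: [-0.2, -0.7, 7.3]
grip_width: 0.155
```

Emit:
arm_command(steps=[0,0,-0.01,0.5,0,0,0,0,0.5,0,0,0,0,0.5,0,0,0,0,0.5,0,0,0,0,0.5,0])

```text
time_s: 9.57
eef_pos: [590.2, 198.0, 121.2]
ee_rot: [0.001, 0.799, 0.601, 0.002]
force: [2.1, 0.5, -1.1]
grip_width: 0.157
```

Emit:
arm_command(steps=[0,0,-0.05,0,0,0,0,-0.03,0,0,0,0,0,0,0])

```text
time_s: 9.95
eef_pos: [589.7, 197.9, 115.6]
ee_rot: [0.001, 0.8, 0.6, 0.001]
force: [8.1, 0.1, -10.1]
grip_width: 0.158
```

Emit:
arm_command(steps=[0.03,0,-0.04,0,0,0,0,-0.04,0,0,0,0,0,0,0])

```text
time_s: 10.32
eef_pos: [590.1, 198.1, 111.9]
ee_rot: [-0.0, 0.8, 0.6, -0.0]
force: [0.4, -0.4, -3.8]
grip_width: 0.153
```

Emit:
arm_command(steps=[0,0,-0.05,0,0,0,0,0,0,0])

```text
time_s: 10.58
eef_pos: [590.4, 198.1, 110.1]
ee_rot: [0.0, 0.8, 0.6, 0.0]
force: [-0.6, -0.7, 0.9]
grip_width: 0.153
```

Emit:
arm_command(steps=[0,0,-0.03,0,0,0,0,0,0,0])

```text
time_s: 10.82
eef_pos: [590.4, 198.2, 110.1]
ee_rot: [0.0, 0.8, 0.6, 0.0]
force: [-6.3, -1.5, 11.0]
grip_width: 0.153
```

Hard stop at z=110.1, exactly the home height, with ~14 N. I'll release and back off upwards.

Emit:
arm_command(steps=[0,0,0.04,0,0,0,0,0,0,40,0,0,0,0,100,0,0,0,0,100,0,0,0,0,100])

```text
time_s: 11.45
eef_pos: [590.4, 198.1, 110.3]
ee_rot: [0.0, 0.8, 0.6, 0.0]
force: [-0.2, -0.3, 0.5]
grip_width: 0.977
```

Emit:
arm_command(steps=[0,0,0.5,0,100,0,0,0.8,0,100,-0.3,-0.9,0.3,0,100,-0.3,-0.9,0,0,100,-0.3,-0.9,0,0,100])

```text
time_s: 12.08
eef_pos: [544.9, 61.8, 190.5]
ee_rot: [0.0, 0.8, 0.6, 0.0]
force: [0.5, -0.1, -1.5]
grip_width: 1.0
```

Run:
```python
from h import *
np.set_printoptions(precision=1,suppress=True)
s=capture("side"); t=capture("top"); q=sense(); print(q["eef_pos"],q["ee_rot"],q["time_s"])
a=s["frame"][230:350,170:330]; b=s["frame"][150:230,340:420]
a=cv2.resize(a,None,fx=3.6,fy=3.6,interpolation=cv2.INTER_CUBIC)
b=t["frame"][195:285,390:440]; b=cv2.resize(b,None,fx=4.4,fy=4.4,interpolation=cv2.INTER_CUBIC)
H=max(a.shape[0],b.shape[0]); pad=lambda x:cv2.copyMakeBorder(x,0,H-x.shape[0],0,0,cv2.BORDER_CONSTANT)
cv2.imwrite("pics/p4.png",np.hstack([pad(a),pad(b)]))
for n,c in(("s",s),("t",t)): print(n,[proj(c,[590.4,198.2,z]) for z in(100,106,142)])
# drift model fit to masks: pose from grip blob + tip
for n,c in(("s",s),("t",t)):
  hsv=cv2.cvtColor(c["frame"],cv2.COLOR_BGR2HSV)
  m=cv2.inRange(hsv,(3,150,70),(17,255,255)); k,l,st,ce=cv2.connectedComponentsWithStats(m)
  print(n,[(st[i],ce[i]) for i in range(1,k) if st[i][4]>20])
  for d in trace(c,"drift")[:4]:
    y,x=np.nonzero(d["mask"]); print(round(d["score"],2),x.min(),x.max(),y.min(),y.max())
```

```text
[544.6  59.8 190.6] [ 0.   0.8  0.6 -0. ] 12.175
s [array([220.3, 290.1]), array([219.8, 288. ]), array([216.9, 274.9])]
t [array([219.6, 219.2]), array([219.3, 218.8]), array([217., 216.])]
s [(array([619, 130,  16,  24,  72], dtype=int32), array([626.5, 142.8])), (array([383, 172,  12,  22, 191], dtype=int32), array([388., 182.]))]
0.78 328 394 172 193
0.69 309 391 258 287
0.55 415 458 206 223
t [(array([411, 258,  10,  11,  80], dtype=int32), array([415.4, 262.7]))]
0.84 455 514 343 363
0.8 403 417 297 357
0.77 404 419 209 269
0.65 290 323 266 309
```

View pics/p4.png

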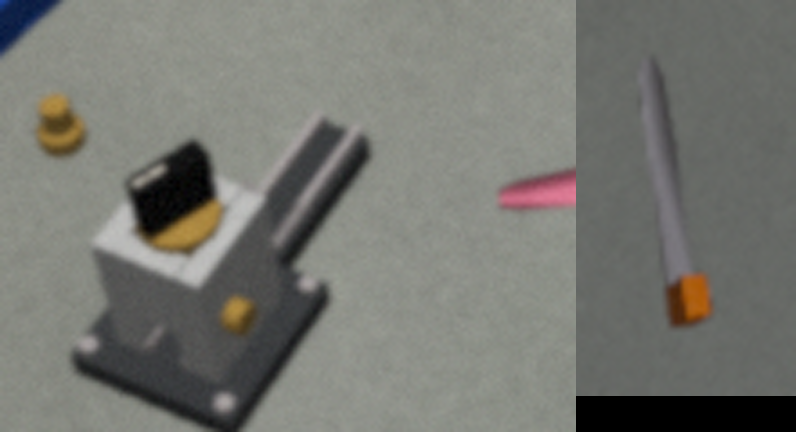

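The plug sits flush on the rim. In the top view the drift's grip is at (416,263) and its tip at (406,208). I'll fit the drift pose to both views.

Run:
```python
from h import *
from scipy.optimize import least_squares
np.set_printoptions(precision=1,suppress=True)
s=capture("side"); t=capture("top")
def bb(c,p):
    R=np.array([[np.cos(p[2]),-np.sin(p[2])],[np.sin(p[2]),np.cos(p[2])]])
    Q=np.array([proj(c,np.r_[R@[a,b]+p[:2],z]) for a in(-13,13) for b in(-8,8) for z in(0,56)])
    tp=np.mean([proj(c,np.r_[R@[155,b]+p[:2],z]) for b in(-4,4) for z in (0,7)],0)
    return np.r_[Q.min(0),Q.max(0)],tp
mt=(np.array([411,258,421,269])-.5,[406.3,208.3]); ms=(np.array([383,172,395,194])-.5,[329.5,174.5])
def res(p,use="ts"):
    r=[]
    for k,c,m in(("t",t,mt),("s",s,ms)):
        if k in use: b,tp=bb(c,p); r+=[b-m[0],(tp-m[1])*1.5]
    return np.concatenate(r)
for u in("ts","t","s"):
    f=least_squares(res,[490,-315,0.1],args=(u,),loss="soft_l1"); print(u,f.x[:2],np.degrees(f.x[2]),res(f.x,u))
```

```text
ts [ 493.1 -313.8] 6.912666376469481 [-1.  -1.2  0.1  0.4 -0.9 -0.4 -0.2 -2.2  2.2  0.6  0.6 -0.9]
t [ 492.2 -314.7] 6.599081296876733 [-0.7 -0.9  0.4  0.8  0.1  0. ]
s [ 493.1 -310.7] 6.733094826520757 [-0.7 -1.5  1.7  1.3 -0.2 -0. ]
```

Emit:
arm_command(steps=[-0.07,-0.53,0,-0.96,100,-0.07,-0.53,0,-0.96,100,-0.07,-0.53,0,-0.96,100,-0.07,-0.53,0,-0.96,100,-0.07,-0.53,0,-0.96,100])

```text
time_s: 13.0
eef_pos: [528.2, -69.2, 190.2]
ee_rot: [-0.0, 0.907, 0.42, 0.0]
force: [-0.4, -0.2, 0.1]
grip_width: 0.998
```

Emit:
arm_command(steps=[-0.07,-0.53,0,-0.96,100,-0.07,-0.53,0,-0.96,100,-0.07,-0.53,0,-0.96,100,-0.07,-0.53,0,-0.96,100,-0.07,-0.53,0,-0.96,100])

```text
time_s: 13.62
eef_pos: [511.0, -201.9, 190.2]
ee_rot: [-0.0, 0.975, 0.223, 0.0]
force: [0.7, 0.3, 0.7]
grip_width: 0.996
```

Emit:
arm_command(steps=[-0.07,-0.53,-0.2,-0.96,100,-0.07,-0.53,-0.4,-0.96,100,-0.07,-0.53,-0.4,-0.96,100,-0.07,-0.53,-0.4,-0.96,100,0,0,0,0,100])

```text
time_s: 14.25
eef_pos: [496.3, -308.0, 118.6]
ee_rot: [-0.001, 0.998, 0.057, -0.001]
force: [-0.7, 0.6, 0.6]
grip_width: 1.003
```

Run:
```python
from h import *
s=sense(); q=s["ee_rot"]; print(s["eef_pos"],2*np.degrees(np.arctan2(q[2],q[1])))
```

```text
[ 496.28137406 -307.99714024  118.55870523] 6.557099900560541
```

Emit:
arm_command(steps=[-0.06,-0.06,-0.5,0,100,0,0,-0.2,0,100,0,0,0,0,100,0,0,0,0,100])

```text
time_s: 14.75
eef_pos: [494.1, -310.8, 86.3]
ee_rot: [0.001, 0.998, 0.058, 0.001]
force: [-0.0, 0.7, -0.1]
grip_width: 1.003
```

Run:
```python
from h import *
s=capture("side"); q=sense(); print(q["eef_pos"])
cv2.imwrite("pics/p5.png",cv2.resize(s["frame"][120:220,310:450],None,fx=5,fy=5,interpolation=cv2.INTER_CUBIC))
```

```text
[ 493.95639358 -310.93575301   86.27972311]
```

View pics/p5.png

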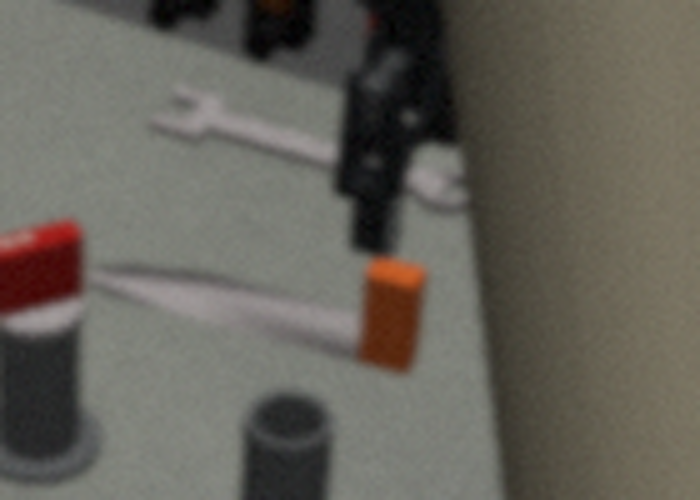

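Run:
```python
from h import *
np.set_printoptions(precision=1,suppress=True)
s=capture("side")
u=np.array([-np.sin(.115),np.cos(.115)])
for g in(-1,1): print([ (proj(s,np.r_[np.array([494,-310.9])+g*46*u,z])-[310,120])*5 for z in(86,99)])
print((proj(s,[494,-310.9,56])-[310,120])*5,(proj(s,[494,-310.9,0])-[310,120])*5)
```

```text
[array([434.5, 159.9]), array([437. , 137.4])]
[array([369.4, 271.8]), array([371.5, 249.1])]
[397.5 265.6] [388.2 356.4]
```

The near fingertip shows at (375,248), where predicted, and the grip top at (397,268) also matches the TCP. Descending to grasp.

Emit:
arm_command(steps=[0,0,-0.4,0,100,0,0,-0.4,0,100,0,0,-0.33,0,100,0,0,0,0,50,0,0,0,0,0], grip_force=60)

```text
time_s: 15.48
eef_pos: [493.8, -311.3, 29.6]
ee_rot: [0.0, 0.998, 0.057, 0.0]
force: [1.0, -0.2, -0.5]
grip_width: 0.601
```

Emit:
arm_command(steps=[0,0,0,0,0,0,0,0,0,0,0,0,0,0,0,0,0,0,0,0])

```text
time_s: 15.98
eef_pos: [493.7, -311.1, 29.4]
ee_rot: [0.0, 0.998, 0.057, 0.0]
force: [-1.0, -0.0, 7.0]
grip_width: 0.175
```

Emit:
arm_command(steps=[0,0,0.3,0,0,0,0,0.8,0,0,0,0,0.8,0,0,0,0,0.8,0,0,0,0,0.7,0,0])

```text
time_s: 16.6
eef_pos: [493.2, -310.8, 200.9]
ee_rot: [0.0, 0.998, 0.057, 0.0]
force: [0.7, -0.2, -2.6]
grip_width: 0.174
```

Emit:
arm_command(steps=[0.12,0.35,0,0.95,0,0.12,0.35,0,0.95,0,0.12,0.35,0,0.95,0,0.12,0.35,0,0.95,0,0.12,0.35,0,0.95,0])

```text
time_s: 17.23
eef_pos: [523.3, -222.7, 199.2]
ee_rot: [-0.0, 0.965, 0.263, -0.0]
force: [-0.0, 0.2, -2.5]
grip_width: 0.174
```

Emit:
arm_command(steps=[0.12,0.35,0,0.95,0,0.12,0.35,0,0.95,0,0.12,0.35,0,0.95,0,0.12,0.35,0,0.95,0,0.12,0.35,0,0.95,0])

```text
time_s: 17.85
eef_pos: [553.3, -135.2, 199.2]
ee_rot: [-0.0, 0.89, 0.456, -0.0]
force: [0.3, 0.1, -2.2]
grip_width: 0.176
```

Emit:
arm_command(steps=[0.12,0.35,0,0.95,0,0.12,0.35,0,0.95,0,0.12,0.35,0,0.95,0,0.12,0.35,0,0.95,0,0.12,0.35,0,0.95,0])

```text
time_s: 18.48
eef_pos: [583.3, -47.8, 199.2]
ee_rot: [-0.0, 0.777, 0.629, -0.0]
force: [-0.5, -0.6, -2.2]
grip_width: 0.172
```

Emit:
arm_command(steps=[0.12,0.35,0,0.95,0,0.12,0.35,0,0.95,0,0.12,0.35,0,0.95,0,0,0,0,0,0])

```text
time_s: 18.98
eef_pos: [601.3, 4.9, 199.0]
ee_rot: [-0.0, 0.694, 0.72, -0.0]
force: [0.2, -0.5, -2.3]
grip_width: 0.181
```

Run:
```python
from h import *
s=sense(); q=s["ee_rot"]; print(s["eef_pos"],2*np.degrees(np.arctan2(q[2],q[1])),s["force"],s["wrist_torque"],s["joints"])
```

```text
[601.28875751   4.9283877  199.03192899] 92.15073657017447 [ 0.21400386 -0.53786871 -2.26456116] [-0.0905436  -0.00920701 -0.02391737] [-1.86429813e-01  5.05852341e-01  1.30105119e+00 -2.85256437e-05
  1.33493587e+00 -2.23960578e-01]
```

Emit:
arm_command(steps=[0.04,-0.12,-0.6,0.3,0,0,0,-0.7,0,0,0,0,-0.7,0,0,0,0,0,0,0,0,0,0,0,0])

```text
time_s: 19.6
eef_pos: [604.1, -2.5, 100.6]
ee_rot: [0.001, 0.685, 0.729, 0.001]
force: [0.0, 0.2, -2.8]
grip_width: 0.174
```

Run:
```python
from h import *
np.set_printoptions(precision=1,suppress=True)
c=capture("side"); t=capture("top"); s=sense(); q=s["ee_rot"]; p=s["eef_pos"]; y=2*np.arctan2(q[2],q[1]); print(p,np.degrees(y))
S=4.6;o=np.array([185,215])
im=cv2.resize(c["frame"][215:345,185:355],None,fx=S,fy=S,interpolation=cv2.INTER_CUBIC)
f=lambda P:tuple(int(v) for v in np.round((proj(c,P)-o+.5)*S))
a=np.array([590.4,198.2])
for deg,col in((93,(255,255,0)),(94.5,(0,255,255))):
    d=np.array([np.cos(np.radians(deg)),np.sin(np.radians(deg))]);n=np.array([-d[1],d[0]])
    for w in(-12.5,12.5): cv2.line(im,f(np.r_[a-33*d+w*n,26]),f(np.r_[a-150*d+w*n,26]),col,1)
d=np.array([np.cos(y),np.sin(y)]); print("tip pred",f(np.r_[p[:2]+155*d,p[2]-29.5]),"origin",f(np.r_[p[:2],p[2]-29.5]))
cv2.imwrite("pics/p6.png",im)
cv2.imwrite("pics/top6.png",t["frame"])
```

```text
[604.2  -2.3 100.7] 93.55942421124972
tip pred (235, 314) origin (426, 78)
```

View pics/p6.png

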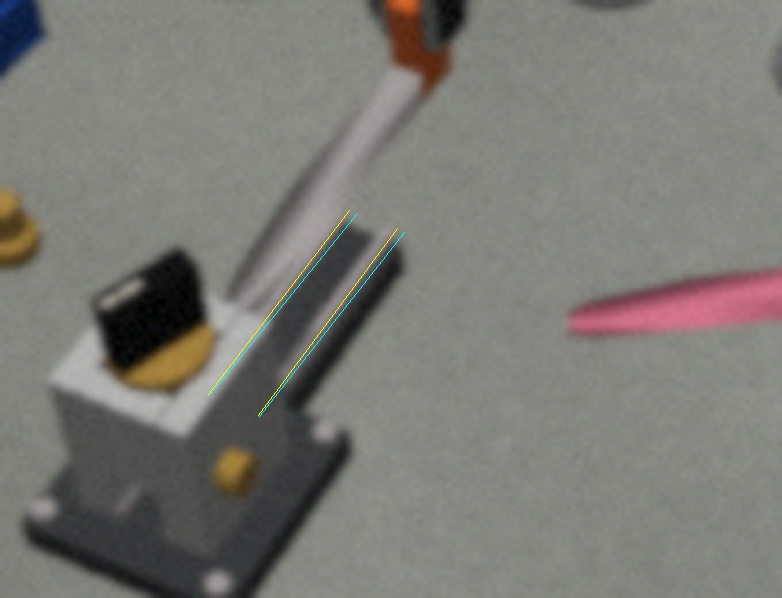

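The overlay fits the rails at ~93.2° in the side view, while the top view gave ~94°. The drift is at 93.6°, with its tip hidden near (235,300), so I'll keep the yaw, shift x by -1.5 mm and lower.

Emit:
arm_command(steps=[-0.03,0,-0.3,0,0,0,0,-0.3,0,0,0,0,-0.3,0,0,0,0,-0.06,0,0,0,0,0,0,0])

```text
time_s: 20.32
eef_pos: [602.3, -1.8, 51.0]
ee_rot: [0.0, 0.685, 0.729, 0.001]
force: [-1.9, 0.9, 6.3]
grip_width: 0.176
```

Emit:
arm_command(steps=[0,0,-0.06,0,0,0,0,0,0,0])

```text
time_s: 20.58
eef_pos: [603.2, -2.3, 49.0]
ee_rot: [0.001, 0.685, 0.729, 0.001]
force: [-0.9, -0.8, 10.5]
grip_width: 0.173
```

Run:
```python
from h import *
c=capture("side"); t=capture("top"); s=sense(); print(s["eef_pos"],s["force"],s["wrist_torque"])
a=cv2.resize(c["frame"][225:335,200:330],None,fx=4.6,fy=4.6,interpolation=cv2.INTER_CUBIC)
cv2.imwrite("pics/p7.png",a)
```

```text
[603.17569385  -2.22150849  49.03239233] [-0.46477818 -1.29699181 10.67675863] [0.4234231  0.23054857 0.01803738]
```

View pics/p7.png

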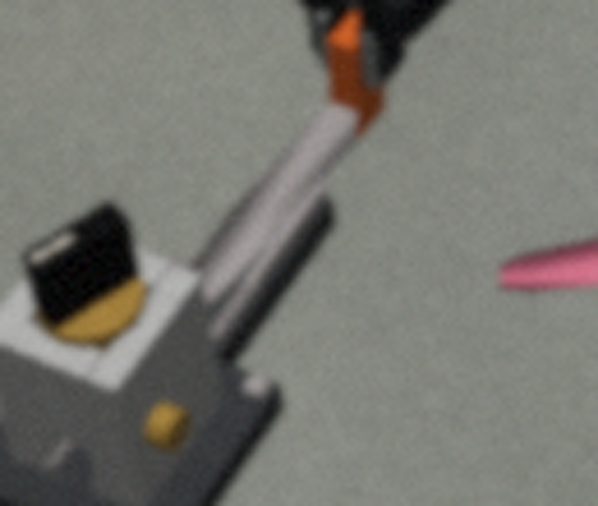

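The blade lies between the rails, with its tip by the block face at (208,290). Easing the down-force and advancing slowly.

Emit:
arm_command(steps=[0,0,0.01,0,0,-0.006,0.1,0,0,0,-0.006,0.1,0,0,0,0,0,0,0,0])

```text
time_s: 21.18
eef_pos: [603.1, 8.5, 48.5]
ee_rot: [0.002, 0.685, 0.729, 0.002]
force: [8.0, 1.5, -1.2]
grip_width: 0.175
```

Emit:
arm_command(steps=[0.03,0,-0.01,0,0,-0.006,0.1,0,0,0,-0.006,0.1,0,0,0,0,0,0,0,0])

```text
time_s: 21.68
eef_pos: [603.0, 18.6, 47.5]
ee_rot: [0.001, 0.685, 0.729, 0.001]
force: [6.4, 1.8, -2.9]
grip_width: 0.176
```

Run:
```python
from h import *
s=sense(); print(s["eef_pos"],s["force"],s["wrist_torque"])
```

```text
[602.98294073  18.56046456  47.45141151] [ 6.42301066  1.79405638 -2.92965164] [ 0.2071298  -1.17713553 -0.1787341 ]
```

Emit:
arm_command(steps=[0.03,0,0,0.05,0,-0.006,0.1,0,0,0,-0.006,0.1,0,0,0,-0.006,0.1,0,0,0,0,0,0,0,0])

```text
time_s: 22.3
eef_pos: [603.1, 33.4, 47.8]
ee_rot: [0.0, 0.683, 0.73, 0.0]
force: [4.2, -0.7, -4.4]
grip_width: 0.176
```

Run:
```python
from h import *
s=sense(); print(s["eef_pos"],s["force"],s["wrist_torque"])
```

```text
[603.10821916  33.42107505  47.82394959] [ 4.18048162 -0.74535123 -4.39975173] [-0.16545332 -0.93865834 -0.09649861]
```

Emit:
arm_command(steps=[0.06,0,0,0,0,0,0,0,0,0,0,0,0,0,0])

```text
time_s: 22.68
eef_pos: [605.6, 33.2, 47.7]
ee_rot: [-0.0, 0.683, 0.73, -0.0]
force: [0.4, 0.3, -3.3]
grip_width: 0.176
```

Run:
```python
from h import *
s=sense(); print(s["eef_pos"],s["force"],s["wrist_torque"])
c=capture("top"); np.set_printoptions(precision=1,suppress=True)
c2=capture("side")
a=cv2.resize(c["frame"][190:250,195:315],None,fx=5,fy=5,interpolation=cv2.INTER_CUBIC)
b=cv2.resize(c2["frame"][225:295,200:320],None,fx=5,fy=5,interpolation=cv2.INTER_CUBIC)
cv2.imwrite("pics/p8.png",np.vstack([a[:250],b]))
```

```text
[605.57294877  33.16956484  47.65510846] [ 0.36624001  0.28576025 -3.34674539] [-0.07842119 -0.08486596 -0.02842893]
```

View pics/p8.png

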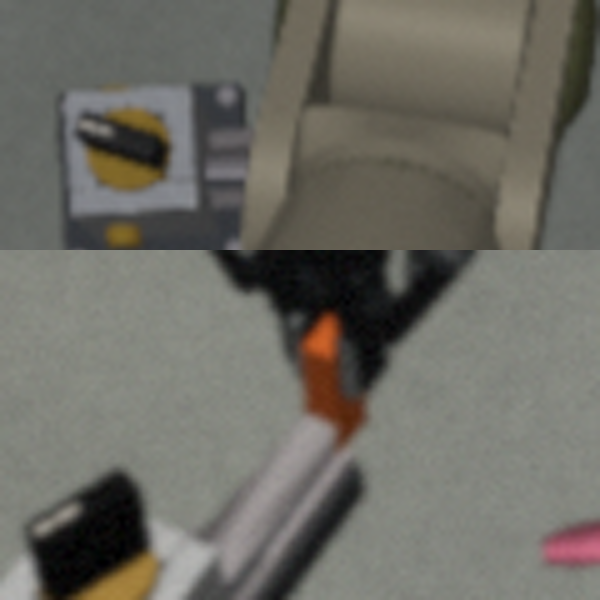

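Forces are near zero now, and both views show the blade between the rails with clearance. Advancing.

Emit:
arm_command(steps=[-0.007,0.1,0,0,0,-0.007,0.1,0,0,0,-0.007,0.1,0,0,0,-0.007,0.1,0,0,0,0,0,0,0,0])

```text
time_s: 23.4
eef_pos: [604.6, 49.5, 48.7]
ee_rot: [0.002, 0.683, 0.73, -0.002]
force: [-2.0, -20.4, 2.0]
grip_width: 0.173
```

Run:
```python
from h import *
s=sense(); print(s["eef_pos"],s["force"],s["wrist_torque"])
```

```text
[604.63330772  49.54911205  48.68508928] [ -1.98229911 -20.41370811   2.0045291 ] [-3.73532633  0.54651801 -0.75668593]
```

Run:
```python
from h import *
np.set_printoptions(precision=1,suppress=True)
c=capture("side"); s=sense(); p=s["eef_pos"]; q=s["ee_rot"]; y=2*np.arctan2(q[2],q[1]); print(p,np.degrees(y),s["force"],s["wrist_torque"])
hsv=cv2.cvtColor(c["frame"],cv2.COLOR_BGR2HSV)
m=cv2.inRange(hsv,(3,150,50),(17,255,255)); k,l,st,ce=cv2.connectedComponentsWithStats(m)
print([(st[i],ce[i]) for i in range(1,k) if st[i][4]>20])
d=np.array([np.cos(y),np.sin(y)]);n=np.array([-d[1],d[0]])
for a in(-13,13):
  for b in(-8,8): print(a,b,proj(c,np.r_[p[:2]+a*d+b*n,p[2]-29.4]),proj(c,np.r_[p[:2]+a*d+b*n,p[2]+26.6]))
for w in(-10,10): print("rail inner end",proj(c,[590.4-150*d[0]+w*n[0],198.2-150*d[1]+w*n[1],26]))
# plug flange check
m=cv2.inRange(hsv,(18,120,60),(28,255,255)); k,l,st,ce=cv2.connectedComponentsWithStats(m)
print([(st[i],ce[i]) for i in range(1,k) if st[i][4]>20 and 200<ce[i][0]<240])
```

```text
[604.6  49.5  48.7] 93.77403058953762 [ -2.7 -19.7   4.2] [-3.8  0.5 -0.7]
[(array([  459,     0,   181,   158, 15894], dtype=int32), array([568.2,  70.1])), (array([256, 242,  12,  25, 147], dtype=int32), array([260.6, 253.7]))]
-13 -8 [264.6 258.8] [262.3 240.2]
-13 8 [271.1 261.3] [269.1 242.7]
13 -8 [258.1 267.1] [255.5 248.5]
13 8 [264.7 269.7] [262.4 251.1]
rail inner end [262.2 260.9]
rail inner end [270.5 264.1]
[(array([204, 166,   6,   7,  30], dtype=int32), array([206.2, 168.8])), (array([211, 285,  20,  15, 146], dtype=int32), array([222.5, 292.8])), (array([232, 313,   9,   9,  63], dtype=int32), array([235.7, 317.1]))]
```

Emit:
arm_command(steps=[0.005,-0.12,0,0,0,0,0,-0.03,0,0,0,0,0,0,0])

```text
time_s: 23.82
eef_pos: [604.8, 46.9, 46.9]
ee_rot: [0.0, 0.683, 0.73, -0.0]
force: [-1.8, -3.6, 4.0]
grip_width: 0.172
```

Run:
```python
from h import *
s=sense(); print(s["eef_pos"],s["force"],s["wrist_torque"])
```

```text
[604.7893906   46.87748422  46.89397133] [-1.78918059 -3.59049391  3.99179115] [-0.69514169  0.47029336 -0.80816238]
```

Emit:
arm_command(steps=[-0.02,0,0,-0.2,0,0,0,0,0,0,0,0,0,0,0])

```text
time_s: 24.2
eef_pos: [604.0, 46.9, 46.8]
ee_rot: [0.001, 0.689, 0.725, 0.0]
force: [-0.8, -4.9, 4.7]
grip_width: 0.173
```

Run:
```python
from h import *
s=sense(); print(s["eef_pos"],s["force"],s["wrist_torque"])
```

```text
[603.99158842  46.85851231  46.81606194] [-0.76433434 -4.86760104  4.69740723] [-0.76008148  0.16474002 -0.15160229]
```

Emit:
arm_command(steps=[-0.003,0.06,0,0,0,-0.003,0.06,0,0,0,0,0,0,0,0])

```text
time_s: 24.58
eef_pos: [603.6, 49.6, 47.1]
ee_rot: [0.002, 0.689, 0.724, -0.002]
force: [-3.9, -21.9, 8.4]
grip_width: 0.174
```

Run:
```python
from h import *
s=sense(); print(s["eef_pos"],s["force"],s["wrist_torque"])
```

```text
[603.63169029  49.58744557  47.07481555] [ -3.91253442 -21.87020048   8.35924984] [-3.48533781  0.88439135 -0.31396052]
```

Run:
```python
from h import *
np.set_printoptions(precision=1,suppress=True)
fr=[capture("side") for _ in range(4)]; c=fr[0]; s=sense(); p=s["eef_pos"]; print(p,s["force"])
im=np.mean([f["frame"].astype(float) for f in fr],0).astype(np.uint8)
S=7
a=cv2.resize(im[235:320,205:290],None,fx=S,fy=S,interpolation=cv2.INTER_CUBIC)
a=np.clip(a.astype(float)*1.5,0,255).astype(np.uint8)
cv2.imwrite("pics/p9.png",a)
q=s["ee_rot"]; y=2*np.arctan2(q[2],q[1]); d=np.array([np.cos(y),np.sin(y)]);n=np.array([-d[1],d[0]])
for x,w,z in((13,-7,18.5),(13,7,18.5),(96,-7,18.5),(96,7,18.5),(-13,8,56),(13,8,56),(13,8,0)): print(x,w,z,(proj(c,np.r_[p[:2]+x*d+w*n,p[2]-29.4+z])-[205,235])*S)
```

```text
[603.6  49.6  47.1] [ -4.1 -22.3   8.1]
13 -7 18.5 [371.5 188.2]
13 7 18.5 [412.  204.7]
96 -7 18.5 [211.7 383.4]
96 7 18.5 [253.3 401.5]
-13 8 56 [452.   59.7]
13 8 56 [404.  117.8]
13 8 0 [420.1 247.7]
```

View pics/p9.png

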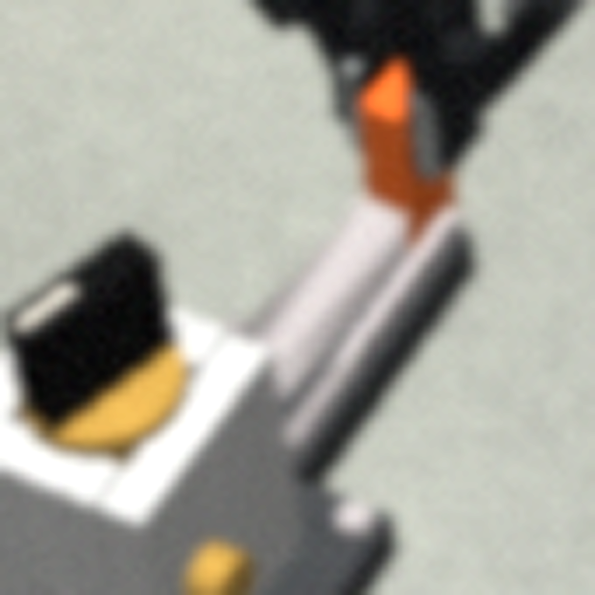

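The blade is in the guide but the contact comes ~9 mm early. The likely cause is a slight nose-up pitch in the grip, picked up on the early contact while lowering. I'll back off, let the drift lie flat in the guide and regrip.

Emit:
arm_command(steps=[0.005,-0.16,0.01,0,0,0,0,0,0,0,0,0,0,0,35,0,0,0,0,35,0,0,0,0,35])

```text
time_s: 25.4
eef_pos: [603.5, 45.3, 46.6]
ee_rot: [-0.0, 0.689, 0.725, -0.0]
force: [-0.4, 0.1, 0.1]
grip_width: 0.346
```

Run:
```python
from h import *
np.set_printoptions(precision=1,suppress=True)
c=capture("side"); s=sense(); p=s["eef_pos"]; q=s["ee_rot"]; y=2*np.arctan2(q[2],q[1]); print(p,np.degrees(y),s["force"],s["wrist_torque"],s["grip_width"])
hsv=cv2.cvtColor(c["frame"],cv2.COLOR_BGR2HSV)
m=cv2.inRange(hsv,(3,150,50),(17,255,255)); k,l,st,ce=cv2.connectedComponentsWithStats(m)
print([(st[i],ce[i]) for i in range(1,k) if 20<st[i][4]<500])
```

```text
[603.5  45.3  46.7] 92.85663327309814 [-1.2  0.4 -0.5] [ 0.  0. -0.] 0.35106298015178095
[(array([257, 242,  13,  23, 199], dtype=int32), array([263.1, 252.6]))]
```

Emit:
arm_command(steps=[0,0,0.02,0,35,0,0,0,0,0,0,0,0,0,0,0,0,0,0,0,0,0,0,0,0], grip_force=40)

```text
time_s: 26.08
eef_pos: [603.7, 45.1, 48.0]
ee_rot: [0.0, 0.689, 0.724, 0.0]
force: [-1.3, -0.6, 3.6]
grip_width: 0.178
```

Run:
```python
from h import *
s=sense(); print(s["eef_pos"],s["force"],s["wrist_torque"],s["grip_width"])
```

```text
[603.68785021  45.05338392  48.01650894] [-1.26120774 -0.57313531  3.57952068] [ 0.07019027  0.15093375 -0.27552843] 0.17849343431508993
```

Emit:
arm_command(steps=[-0.01,0.06,0,-0.05,0,-0.003,0.06,0,0,0,-0.003,0.06,0,0,0,0,0,0,0,0])

```text
time_s: 26.58
eef_pos: [603.1, 50.0, 48.5]
ee_rot: [0.002, 0.691, 0.723, -0.002]
force: [-5.2, -21.4, 6.8]
grip_width: 0.176
```

Run:
```python
from h import *
s=sense(); print(s["eef_pos"],s["force"],s["wrist_torque"],s["grip_width"])
```

```text
[603.07396517  49.97435084  48.45396112] [ -5.19431259 -21.37418619   6.83269991] [-3.51142837  0.80898821 -0.22840958] 0.17570440050037356
```

Emit:
arm_command(steps=[0.02,-0.18,0,0,0,0,0,0,0,35,0.02,0,0,0.4,35,0,0,0,0,35,0,0,0,0,35])

```text
time_s: 27.2
eef_pos: [604.8, 45.2, 47.7]
ee_rot: [-0.0, 0.678, 0.735, -0.0]
force: [0.6, 0.6, -0.8]
grip_width: 0.35
```

Run:
```python
from h import *
np.set_printoptions(precision=2,suppress=True)
fr=[capture("side") for _ in range(4)]; c=fr[0]; s=sense(); p=s["eef_pos"]; q=s["ee_rot"]; y=2*np.arctan2(q[2],q[1]); print(p,np.degrees(y),s["force"],s["wrist_torque"],s["grip_width"])
im=np.mean([f["frame"].astype(float) for f in fr],0).astype(np.uint8)
S=7
a=cv2.resize(im[235:320,205:290],None,fx=S,fy=S,interpolation=cv2.INTER_CUBIC)
a=np.clip(a.astype(float)*1.4,0,255).astype(np.uint8)
cv2.imwrite("pics/p10.png",a)
f=lambda P:(proj(c,P)-[205,235])*S
ax=np.array([590.4,198.2])
for deg in(93,94.7):
    d=np.array([np.cos(np.radians(deg)),np.sin(np.radians(deg))]);n=np.array([-d[1],d[0]])
    print(deg,"rail tops outer end inner/outer -x:",f(np.r_[ax-150*d+10*n,26]),f(np.r_[ax-150*d+15*n,26]),"@81",f(np.r_[ax-81*d+10*n,26]),f(np.r_[ax-81*d+15*n,26]))
    print("  +x",f(np.r_[ax-150*d-10*n,26]),f(np.r_[ax-81*d-10*n,26]))
```

```text
[604.81  45.09  47.77] 94.58692724785907 [0.39 0.34 0.12] [-0.   -0.01  0.01] 0.34967914378017506
93 rail tops outer end inner/outer -x: [464.13 206.33] [478.59 212.14] @81 [337.45 367.02] [352.29 373.3 ]
  +x [406.7 183.3] [278.59 342.07]
94.7 rail tops outer end inner/outer -x: [451.68 200.67] [466.36 206.12] @81 [330.83 363.36] [345.91 369.28]
  +x [393.38 179.02] [270.94 339.89]
```

View pics/p10.png

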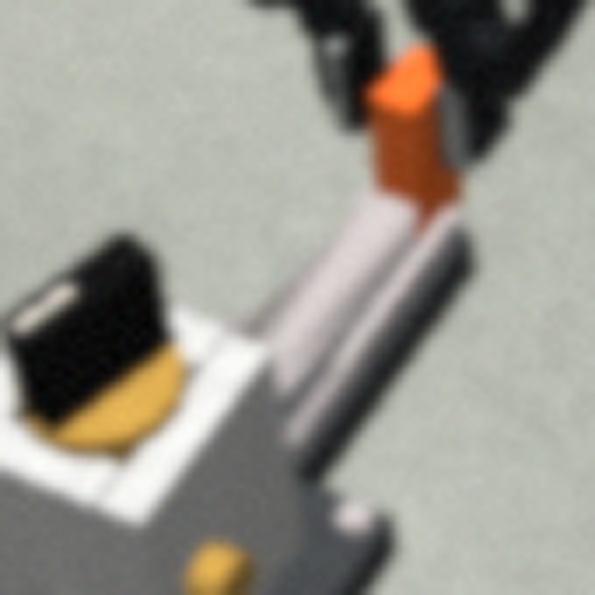

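The rail strip runs from (457,210) to (295,437), which fits a guide yaw of about 94.7–95° rather than 93°. The drift was being steered crooked. I'll regrip at that yaw.

Emit:
arm_command(steps=[-0.02,0,0,0.05,35,0,0,0,0,0,0,0,0,0,0,0,0,0,0,0,0,0,0,0,0])

```text
time_s: 28.02
eef_pos: [604.1, 45.0, 47.9]
ee_rot: [0.0, 0.677, 0.736, 0.0]
force: [2.2, -0.7, 1.3]
grip_width: 0.184
```

```bash
cat > st.py <<'E'
from h import *
np.set_printoptions(precision=2,suppress=True)
s=sense(); p=s["eef_pos"]; q=s["ee_rot"]; y=2*np.arctan2(q[2],q[1]); print(p,np.degrees(y),s["force"],s["wrist_torque"],s["grip_width"],s["time_s"])
E
python3 st.py
```

```text
[604.06  45.02  47.94] 94.81165990398188 [ 2.16 -0.74  1.27] [ 0.05 -0.3  -0.53] 0.18435616679359812 28.025
```

Emit:
arm_command(steps=[-0.005,0.06,0,0,0,-0.005,0.06,0,0,0,0,0,0,0,0])

```text
time_s: 28.4
eef_pos: [603.7, 48.4, 48.3]
ee_rot: [0.002, 0.677, 0.736, -0.001]
force: [-0.4, -13.9, 2.7]
grip_width: 0.184
```

```bash
python3 st.py
```

```text
[603.66  48.44  48.31] 94.80976041543968 [ -0.4  -13.89   2.73] [-2.24  0.06 -0.67] 0.18431209206312238 28.4
```

Run:
```python
from h import *
np.set_printoptions(precision=1,suppress=True,linewidth=200)
fr=[capture("side") for _ in range(8)]; c=fr[0]
im=np.mean([f["frame"].astype(float) for f in fr],0)
g=im.mean(2)
for r in range(262,300,3): print(r,"x0=240",g[r,240:276].astype(int))
np.save("avg.npy",im)
```

```text
262 x0=240 [131 131 130 130 129 129 131 133 132 134 136 135 133 132 131 133 132 116  95  77  66  59  56  52  48  48  48  49  54  74 104 127 133 134 132 130]
265 x0=240 [132 132 133 131 131 132 134 134 135 134 134 133 133 134 137 142 149 152 153 150 144 136 122  98  68  56  67  95 117 128 125 126 129 131 132 131]
268 x0=240 [132 131 129 127 129 132 134 135 135 135 136 135 136 140 148 153 154 153 152 149 144 134 118  97  88 108 129 132 110  87  75  84 106 121 127 129]
271 x0=240 [133 132 132 131 129 129 129 130 128 127 130 138 146 152 152 152 151 146 138 127 115 104 108 124 136 131 109  83  62  47  38  47  78 109 125 127]
274 x0=240 [136 136 133 131 130 125 122 123 127 137 147 151 153 152 149 141 131 118 106 100 107 126 138 130 103  76  58  47  33  27  34  54  85 111 126 130]
277 x0=240 [134 133 129 121 115 116 125 137 147 152 152 150 145 136 124 112 104 102 113 130 136 124  99  74  58  45  35  28  34  59  92 116 126 131 130 130]
280 x0=240 [118 111 107 113 125 138 148 150 152 147 139 129 119 111 104 101 112 130 135 120  94  69  55  42  31  28  36  60  91 115 126 128 129 130 132 131]
2
[... 240 characters left out ...]
 49  37  27  29  44  73 102 123 131 132 130 131 131 131 131 133 134 133]
289 x0=240 [130 100  83  86 105 122 122 107  89  83  96 112 117 105  85  64  49  38  28  31  50  81 109 125 130 131 132 132 134 135 133 132 128 129 128 130]
292 x0=240 [ 75  73  73  76  75  77  75  82  98 113 116 103  81  61  46  35  26  30  50  82 111 127 132 133 132 131 133 133 133 133 132 133 132 131 130 130]
295 x0=240 [ 72  71  72  73  76  85 102 115 114  98  77  58  44  34  26  34  59  90 115 128 131 134 135 134 133 134 135 133 133 134 133 134 135 133 134 133]
298 x0=240 [ 71  70  71  73  75  83  89  86  71  55  40  31  26  37  62  97 119 130 132 134 134 134 135 134 134 133 133 130 130 131 130 134 133 132 130 129]
```

Run:
```python
from h import *
np.set_printoptions(precision=1,suppress=True,linewidth=200)
c=capture("side")
r=np.array([268,271,274,277,280,283]); 
rail=[266.6,264.1,261.9,259.8,257.7,255.5]; bl=[261.5,258.9,256.2,253.7,251.1,248.9]
dk=[2.5,0,0,0,0,0]
for nm,u,z in(("rail",rail,26),("rail+lip",[253.7,251.7,249.6,247.6],26),("blade",bl,36.5)):
    rr=r if len(u)==6 else np.array([286,289,292,295])
    P=np.array([atz(c,a+.0,b+.0,z)[:2] for a,b in zip(u,rr)]); k=np.polyfit(P[:,1],P[:,0],1)
    print(nm,90-np.degrees(np.arctan(k[0])),"x at y=45,75,120,198:",np.polyval(k,[45,75,120,198]),P[0],P[-1])
```

```text
rail 95.07819847600285 x at y=45,75,120,198: [592.9 590.2 586.2 579.3] [591.1  60.8] [587.4 105.1]
rail+lip 96.95927465804343 x at y=45,75,120,198: [594.3 590.6 585.1 575.6] [586.  113.3] [582.9 138. ]
blade 91.43505716333723 x at y=45,75,120,198: [594.9 594.2 593.  591.1] [594.   73.3] [592.7 118.4]
```

The fit gives the guide at 95.1° with its centre at x≈605.4 at y=45, but the blade lies at 91.4°. Its tip is ~6 mm off the centreline to +x and is jamming beside the nub. I'll back out ~25 mm, realign to the guide line and try again.

Emit:
arm_command(steps=[0.008,-0.1,0,0,0,0.008,-0.1,0,0,0,0.008,-0.12,0,0,0,0.008,-0.12,0,0,0,0.008,-0.12,0,0,0])

```text
time_s: 29.48
eef_pos: [604.9, 22.6, 47.4]
ee_rot: [-0.0, 0.676, 0.736, -0.001]
force: [-0.2, 0.1, -2.5]
grip_width: 0.183
```

Emit:
arm_command(steps=[0,0,0,0,35,0.03,0,0,0.06,35,0,0,0,0,35])

```text
time_s: 29.85
eef_pos: [607.0, 23.3, 48.0]
ee_rot: [0.0, 0.675, 0.738, 0.0]
force: [-0.8, 0.3, 0.1]
grip_width: 0.349
```

```bash
python3 st.py
```

```text
[606.98  23.26  47.96] 95.16364070525347 [-0.79  0.28  0.1 ] [ 0.05  0.01 -0.07] 0.3485455553888404 29.85
```

Emit:
arm_command(steps=[0,0,0,0,0,0,0,0,0,0,0,0,0,0,0,0,0,0,0,0], grip_force=60)

```text
time_s: 30.35
eef_pos: [606.9, 23.2, 48.0]
ee_rot: [0.0, 0.675, 0.738, 0.0]
force: [-0.2, 1.2, 1.6]
grip_width: 0.173
```

```bash
cat > bl.py <<'E'
from h import *
np.set_printoptions(precision=1,suppress=True,linewidth=200)
fr=[capture("side") for _ in range(6)]; c=fr[0]
g=np.mean([f["frame"].astype(float) for f in fr],0).mean(2)
P=[];Q=[]
for r in range(268,284):
    row=g[r,236:276]; i=int(np.argmin(row[:])) # dark outer side
    j=i-int(np.argmax(row[i::-1]>115)); k0=max(j-8,0); j=k0+int(np.argmax(row[k0:j+1]))  # rail peak
    w=row[j-1:j+2]; pk=236+j+(w[2]-w[0])/(2*(2*w[1]-w[0]-w[2])+1e-9)
    k=j-int(np.argmin(row[j:j-9:-1])) # gap minimum
    m=k
    while m>0 and row[m]<128: m-=1
    e=236+m+(row[m]-128)/(row[m]-row[m+1])
    P.append(atz(c,pk,r,26)[:2]); Q.append(atz(c,e,r,36.5)[:2])
for n,A in(("rail",P),("blade",Q)):
    A=np.array(A); k=np.polyfit(A[:,1],A[:,0],1); res=A[:,0]-np.polyval(k,A[:,1])
    k=np.polyfit(A[abs(res)<2,1],A[abs(res)<2,0],1)
    print(n,90-np.degrees(np.arctan(k[0])),"x at 45,75,120,198",np.polyval(k,[45,75,120,198]),"res",res)
E
python3 bl.py; python3 st.py
```

```text
rail 102.83065574247152 x at 45,75,120,198 [611.3 604.5 594.2 576.5] res [14.  -3.3 -1.9 -2.3 -2.2 -1.7 -1.4 -1.2 -0.7 -0.4 -0.2  0.1  0.3  0.3  0.3  0.3]
blade 93.48632446611155 x at 45,75,120,198 [610.3 608.4 605.7 601. ] res [ 2.4 -0.9 -0.5 -0.9 -0.3 -0.1 -0.  -0.4 -0.2  0.2  0.4  0.   0.2  0.3  0.6 -0.7]
[606.88  23.13  47.9 ] 95.13288586881937 [-0.78  1.51  4.07] [ 0.47  0.02 -0.03] 0.17274632997281136 30.65
```

Emit:
arm_command(steps=[-0.009,0.1,0,0,0,-0.009,0.1,0,0,0,-0.009,0.1,0,0,0,0,0,0,0,0])

```text
time_s: 31.15
eef_pos: [605.6, 38.6, 48.1]
ee_rot: [0.0, 0.675, 0.738, 0.0]
force: [0.9, 0.4, 5.8]
grip_width: 0.175
```

```bash
sed -i 's/range(268,284)/range(272,286)/' bl.py; python3 bl.py; python3 st.py
```

```text
rail 100.34137127894479 x at 45,75,120,198 [611.  605.5 597.3 583.1] res [-0.6 -0.8  2.  -0.2 -0.3  0.1  0.  -0.1  0.2  0.  -0.1  0.   0.  -0.3]
blade 96.29185757573698 x at 45,75,120,198 [612.9 609.6 604.7 596.1] res [ 1.5 -2.4 -1.  -0.4 -0.1  0.5  0.7  0.9  1.1  1.6  1.7  0.8 -1.6 -3.4]
[605.61  38.62  48.02] 95.1436435888624 [-0.32  0.7   5.34] [ 0.2  -0.14  0.01] 0.1732181472606405 31.45
```

Lateral force and torque are near zero now. (The `bl.py` edge picks are unreliable, so I'm ignoring them.) Continuing.

Emit:
arm_command(steps=[-0.009,0.1,0,0,0,-0.009,0.1,0,0,0,-0.006,0.06,0,0,0,0,0,0,0,0])

```text
time_s: 31.95
eef_pos: [604.5, 51.3, 48.1]
ee_rot: [0.0, 0.675, 0.738, 0.0]
force: [0.2, -0.6, 6.5]
grip_width: 0.172
```

```bash
python3 st.py
```

```text
[604.52  51.28  48.12] 95.15589460424208 [ 0.25 -0.63  6.54] [-0.17 -0.09 -0.07] 0.17224763026382367 31.95
```

Past the old jam with no force. Now on to the nub.

Emit:
arm_command(steps=[-0.009,0.1,0,0,0,-0.009,0.1,0,0,0,-0.007,0.08,0,0,0,0,0,0,0,0])

```text
time_s: 32.45
eef_pos: [603.3, 65.1, 48.1]
ee_rot: [0.001, 0.675, 0.738, 0.0]
force: [1.0, -1.2, 5.4]
grip_width: 0.177
```

```bash
python3 st.py
```

```text
[603.26  65.1   48.12] 95.15578656835896 [ 1.04 -1.17  5.42] [-0.29 -0.15  0.01] 0.17731092059344483 32.45
```

Emit:
arm_command(steps=[-0.007,0.08,0,0,0,-0.007,0.08,0,0,0,0,0,0,0,0])

```text
time_s: 32.83
eef_pos: [602.6, 72.8, 48.1]
ee_rot: [0.001, 0.675, 0.738, -0.0]
force: [0.9, -4.5, 5.2]
grip_width: 0.177
```

```bash
python3 st.py
```

```text
[602.65  72.78  48.11] 95.14913736731826 [ 0.94 -4.51  5.16] [-0.56 -0.18 -0.03] 0.17748679021395006 32.825
```

Emit:
arm_command(steps=[-0.007,0.08,0,0,0,-0.007,0.08,0,0,0,-0.007,0.08,0,0,0])

```text
time_s: 33.2
eef_pos: [602.1, 81.8, 48.2]
ee_rot: [0.003, 0.675, 0.738, -0.002]
force: [1.7, -23.1, 4.2]
grip_width: 0.174
```

```bash
python3 st.py
```

```text
[602.13  81.83  48.19] 95.14905889517408 [  1.68 -23.13   4.22] [-3.52 -0.35  0.04] 0.1741544265325714 33.2
```

Emit:
arm_command(steps=[-0.003,0.03,0,0,0,-0.003,0.03,0,0,0,0,0,0,0,0])

```text
time_s: 33.58
eef_pos: [601.9, 84.3, 48.2]
ee_rot: [0.003, 0.675, 0.738, -0.002]
force: [1.6, -21.5, 3.7]
grip_width: 0.178
```

```bash
python3 st.py
```

```text
[601.93  84.25  48.2 ] 95.11951008476612 [  1.61 -21.54   3.72] [-3.16 -0.38  0.09] 0.17836986892874798 33.575
```

Emit:
arm_command(steps=[-0.004,0.05,0.01,0,0,-0.004,0.05,0,0,0,-0.004,0.05,0,0,0,0,0,0,0,0])

```text
time_s: 34.08
eef_pos: [600.8, 92.9, 48.2]
ee_rot: [0.001, 0.675, 0.738, -0.001]
force: [0.7, -8.8, 3.1]
grip_width: 0.174
```

```bash
python3 st.py
```

```text
[600.83  92.88  48.16] 95.05669877546326 [ 0.65 -8.77  3.14] [-1.22 -0.19 -0.05] 0.1740501826559066 34.075
```

Keepers released: the force fell to 9 N. Driving on to the flat of the blade.

Emit:
arm_command(steps=[-0.005,0.06,0,0,0,-0.005,0.06,0,0,0,-0.005,0.06,0,0,0,-0.005,0.06,0,0,0,0,0,0,0,0])

```text
time_s: 34.7
eef_pos: [599.4, 106.8, 48.1]
ee_rot: [0.0, 0.675, 0.738, -0.001]
force: [-0.1, -4.3, 2.4]
grip_width: 0.175
```

```bash
python3 st.py
```

```text
[599.41 106.85  48.14] 95.13111201068749 [-0.11 -4.26  2.37] [-0.62 -0.22 -0.04] 0.17537315454190186 34.7
```

Emit:
arm_command(steps=[-0.004,0.05,0,0,0,0,0,0,0,0,0,0,0,0,60,0,0,0,0,60,0,0,0,0,60])

```text
time_s: 35.33
eef_pos: [598.9, 110.3, 48.1]
ee_rot: [-0.0, 0.675, 0.738, -0.0]
force: [0.4, -0.6, -0.1]
grip_width: 0.605
```

Emit:
arm_command(steps=[0,0,0.3,0,60,0,0,0.7,0,60,0,0,0.8,0,60,0,-0.8,0.4,0,60,-0.3,-0.9,0,0,60])

```text
time_s: 35.95
eef_pos: [585.1, 24.3, 161.2]
ee_rot: [0.002, 0.674, 0.739, 0.001]
force: [0.7, -0.8, -1.5]
grip_width: 0.601
```

Emit:
arm_command(steps=[-0.3,-0.9,0,0,60,-0.3,-0.9,0,0,60,-0.3,-0.9,0,0,60,0,0,0,0,60])

```text
time_s: 36.45
eef_pos: [538.6, -112.4, 159.4]
ee_rot: [0.001, 0.676, 0.737, 0.0]
force: [0.1, -0.5, 0.2]
grip_width: 0.599
```

```bash
python3 st.py
python3 - <<'E'
from h import *
np.set_printoptions(precision=1,suppress=True)
c=capture("side"); t=capture("top")
a=cv2.resize(c["frame"][240:340,180:300],None,fx=4.4,fy=4.4,interpolation=cv2.INTER_CUBIC)
cv2.imwrite("pics/p11.png",a)
o=lambda P:(proj(c,P)-[180,240])*4.4
print("flange top seated/raised",o([591,198,106]),o([591,198,114.5]),"knob top",o([591,198,142]),o([591,198,150.5]))
E
```

```text
[ 538.6  -112.42  159.43] 94.91918948208591 [ 0.09 -0.51  0.24] [ 0.04 -0.04  0.01] 0.5994508030918503 36.45
flange top seated/raised [174.3 210.3] [171.3 197. ] knob top [161.6 152.7] [158.4 138.6]
```

View pics/p11.png

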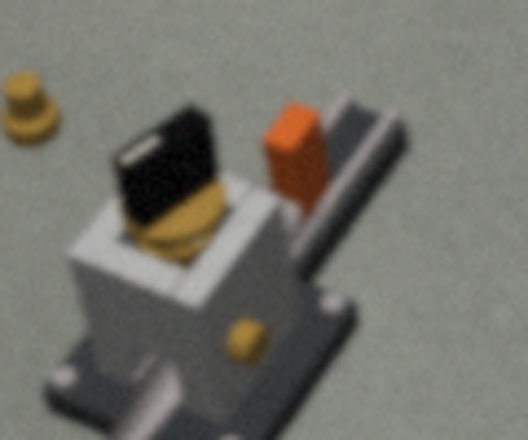

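The flange stands clear of the rim, with a gap showing below it at (180,245). The knob top is at about row 137, against 138.6 predicted for raised and 152.7 for seated. The drift lies in the guide with its tip out the far side, and the gripper is clear. Handing in.

```bash
python3 -c "
from rig import *
print(sense()['time_s'], finish_job())"
```

```text
the job is handed in; nothing more can be done
36.55 None
```

The job is done and handed in at 36.6 s. The plug was fitted home, then popped up free by the drift, and both are left untouched with the gripper well away.

- **Plug:** I set it in the bore at 51° and turned it under light pressure until the tang dropped through at about 74°. It came to a hard stop at exactly home height with roughly 14 N on it. Before turning, the press briefly read 18 N at the wrist (about 22 N on the plug), a little over the 15 N suggested. The picture after release showed the flange flush on the rim.
- **Drift:** My first guide angle (93°) was wrong, so the drift stuck askew on four short pushes of about 14–22 N. I measured the guide again (95°), pulled back about 25 mm, regripped and drove it in. The force peaked at 23 N, slightly over the quoted 10–20 N. It fell to 9 N and then 4 N once the plug popped up, with the tip about 65 mm past the bore's axis.
- **Last check:** The final side view shows the plug raised: the knob top is about where an 8.5 mm lift should put it, and there is a gap under the flange. The drift lies in the guide with its tip out the far side.
- **Disagreements:**
  - The two cameras differed by about 4–5 mm on some points.
  - One edge-detection script gave nonsense, so I ignored it.
  - The drift met the plug later than the nominal 15 mm: force was still only about 1 N at 21 mm and first rose at 29 mm.
- **Budget:** I viewed 15 pictures against the budget of 10.

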